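Stack the empty fittings crate on the loaded one

ROBOT

A 6-joint arm with a two-finger parallel gripper is mounted at the origin on the work surface. World frame = base frame: x ahead of the robot, y to its left, z up, the work surface at z = 0. Lengths are in m, angles in degrees, forces in N, time in s.
With the tool pointing down it reaches from about 0.375 to 0.9 m from the base axis. Payload 3.1 kg.
Tool frame: the origin (TCP) lies at the very end of the fingers, on their centre line; the grasp point (between the pads) lies 19 mm behind it (bot.grip_point_offset is the distance from the TCP to the grasp point, in m); z points along the fingers, x is the direction in which the jaws open and shut, and the axes are right-handed (so a half turn about z gives the same grasp; the last joint's range is limited). The gripper opens to 87 mm and grips with 3 to 60 N. Pads are 19 mm wide; open, the fingers measure 117 mm over their backs; the gripper's body (75 mm by 190 mm) begins 51 mm behind the grasp point.
Start: joints at [-81.847, 30.224, 82.088, -0, 67.689, -10.227], TCP at [0.197, -0.593, 0.223] pointing down, gripper open.
Joint ranges: [-176.69, 176.69], [-43.24, 126.21], [12.49, 139.97], [-82, 262], [0, 151.66], [-163.58, 163.58]. Speed limits (degrees/s): [159.86, 159.86, 180, 180, 180, 180].

INTERFACE

Orientations are given as a 3x3 rotation matrix whose columns are the frame's x, y, z axes.
In Python, from rig import bot, capture, recognise, place_of gives the robot as it stands.
- The arm moves only by the tool send_rows, never from a script. Its argument "motion" is a list of rows, each a list of 2 entries, a list of its own where there are three numbers: the shift along the tool's x, y, z in mm, then the turn about the tool's z in rad. A call has exactly 5 rows; each row shifts and turns the pose as measured when the row begins, along the tool's axes as they then stand; what a row does not reach is not made up. A row lasts 1/12 s, in which the tool goes at most 41.7 mm and 7.16 degrees, less where a joint would pass 70% of its speed; a pose out of reach is approached as far as the arm can. A call with a gripper value outside its range is refused whole. "gripper" is the closure, from 0 (fully open) to 1 (shut), set as the call begins (left out, the last holds). The fingers move at their own pace and stop on an object; the grip force is fixed at half the most. Time passes only in rows, so rows that do not move let the fingers close, or fill a call up. It gives the time, the measured TCP pose, the force and the opening at its end, in the units of the state.
- bot.read_state(): the state, without advancing time (a new reading comes with each control period).
- capture(name): name is "side" or "top"; returns a dict with "image" (400x640x3 uint8, blue, green, red), "fx", "fy", "cx", "cy" (pixels), "rvec" (rotation vector, rad) and "tvec" (3), from world to camera coordinates, as OpenCV has them. Camera axes: x right, y down, z forward; pixel columns grow to the right and rows downward; lengths in m; the calibration is good to about 2 mm. A picture is of the moment at which its call begins. There is no depth.
- bot.hand_in(): hands the job in, once; it reports no verdict.
Trained networks look in the newest picture that a camera, given by its name, has taken for a name from the list of things; names that differ only in an ending like _2 or _b are one class to them, and where a whole thing is asked for, a point or a joint stands for the part that bears it (a point fixed in the world has none). Each returns a list of dicts, best first, with "p" (0 to 1); they miss things now and then, are a little off and sometimes report something else, mostly with a low value. They report only what shows in the picture. A call takes as long as a camera call. They do not tell look-alikes from the thing itself.
- recognise(camera, target): "xy" ([column, row] in pixels, amid what is visible of it).
- place_of(camera, target): "xy" ([column, row] in pixels: a listed point, or the origin of a listed thing).
The state is a dict: "time_s": time; "joint_positions": joint angles; "qvel": joint speeds; "tau": joint torques, N m; "position": TCP position; "tcp_rot": TCP orientation; "force": force on the tool from outside, world axes, zero at the start; "moment": the same for the moment, N m; "opening": opening from 0.0 (shut) to 1.0 (fully open).
Only numpy, scipy, OpenCV 4.12 (cv2) and the standard library are available. Lean on these libraries where they do the work, as an engineer would, in place of code of your own. Each camera call takes 0.05 s, during which the arm holds its last target.

TASK

Stack the empty yellow crate on top of the yellow crate that holds the cable connectors, turned end for end so that its red tab is above the loaded crate's plain end and it stands level on the black rim lugs instead of nesting. Lower it into place squarely without dropping it, let go, and leave the loaded crate where it stands and the blue crate alone.

Things in the scene. Friction and masses are not known exactly. Their poses are not given: they have to be found in the camera images.
- empty_crate: Empty yellow crate to move, 0.3 kg; rim 180 (x) x 140 (y), 90 high, walls 4; below 44 it steps in to 150 x 112. Grip: upright web along x through its middle, 20 thick (across y), 130 long, top 86 above underside, 36 thick below 42; 56 free from web to side wall. All mm. Origin: centre of underside; +x along its length to the red-tab end, z up.
- loaded_crate: Yellow crate, same shape, with white, copper and aluminium connectors in it (up to 42 mm high), 1.6 kg. A like crate the same way round nests, 48 mm above its underside; turned half round it stands on the lugs, 85 mm above, its lower body 5 mm inside the rim with 10 mm play all round. Origin: centre of underside; +x along its length to the red-tab end, z up.
- empty_tab (a point): Top middle of the red tab (5 x 80 x 28 mm) on the empty crate's +x end, 92.5 mm along +x from its origin, 90 mm up. Every crate has such a tab, and four black rim lugs, 16 mm wide, reaching 24 mm inwards from the long walls at x = +60 and -30 mm, tops 85 mm up; its lower body has upright grooves outside at those places.
- blue_crate: Blue empty crate of the same shape, red tab too; a bystander. Origin: centre of underside; +x along its length to the red-tab end, z up.
Not all that is in view belongs to the job. What is shaped like the empty_crate but pink or turquoise is not meant.

How it is judged (in metres and radians):
At the end, for the whole second after the job is handed in: The empty yellow crate rests level (3 deg) on the loaded crate's lugs, undersides 80 to 88.5 mm apart, turned half round (11 deg) with its red tab at the loaded crate's plain end, centred within 18 mm; the loaded crate stands on the bench within 40 mm of its start (horizontal distance between empty_crate and loaded_crate below 0.018 m and z of empty_crate in the frame of loaded_crate between 0.08 and 0.0885 m and x of empty_tab in the frame of loaded_crate below -0.06 m and angle between the x axis of empty_crate and the x axis of loaded_crate, either way round below 0.19 rad and angle between each of empty_crate, loaded_crate's own z axis and vertical below 0.06 rad and height (world z) of loaded_crate below 0.01 m and distance of loaded_crate from where it was at the start of the episode below 0.04 m and linear speed of empty_crate below 0.02 m/s); the robot touches nothing.
It fails at once if the blue crate is shifted by more than 30 mm (distance of blue_crate from where it was at the start of the episode above 0.03 m).
It fails at once if the empty crate is dropped onto the loaded one (arrives faster than 0.6 m/s) (horizontal distance between empty_crate and loaded_crate below 0.05 m and z of empty_crate in the frame of loaded_crate below 0.125 m and linear speed of empty_crate above 0.6 m/s).
It also fails if it takes over 34 s, if anything falls off the work surface, if the arm or the gripper's body presses on something with over 40 N, if the wrist force passes 120 N, or if a joint passes its speed limit or range.

## Working session

There is one attempt and no reset: what is moved stays moved. The work goes in short steps, Python scripts to look and compute and a tool call to move; the robot and the scene stay as the last step left them, time stands still between calls to the robot, and variables do not carry over. Pictures are saved under pics/ and viewed, and the job is handed in when it is done.

Besides the shell and the picture viewer there is one more tool, called as name(argument=value, ...), one argument or row to a line, values as JSON. send_rows: Moves the arm, as the interface text tells. Its arguments: {"type":"object","properties":{"motion":{"type":"array","items":{"type":"array"}},"gripper":{"type":"number"}},"required":["motion"]}

```bash
mkdir -p pics; ls; python3 - <<'E'
from rig import bot, capture, recognise, place_of
import cv2
for c in ("side","top"):
    d=capture(c); cv2.imwrite(f"pics/{c}0.png",d["image"])
    print(c,d["fx"],d["fy"],d["cx"],d["cy"],d["rvec"],d["tvec"])
    for t in ("empty_crate","loaded_crate","empty_tab","blue_crate"):
        for f in (recognise,place_of):
            print(t,f.__name__,[(x["xy"],round(x["p"],2)) for x in f(c,t)])
print(bot.read_state())
E
```

```text
pics
side 360.94756641090396 360.94756641090396 321.7421693644434 198.67581868217138 [ 0.77338843 -2.64033743  1.04255048] [0.40407312 0.22559155 0.82113525]
empty_crate call [([364.4, 211.4], 0.95), ([350.1, 338.7], 0.9), ([262.7, 163.7], 0.82), ([399.5, 154.1], 0.58)]
empty_crate call [([346.6, 354.7], 0.92), ([362.7, 225.7], 0.91), ([265.8, 180.3], 0.59)]
loaded_crate call [([350.0, 144.2], 0.81), ([258.0, 252.2], 0.38)]
loaded_crate call [([351.6, 157.8], 0.66)]
empty_tab call [([362.3, 211.0], 0.93), ([404.1, 154.7], 0.9), ([261.9, 164.2], 0.82), ([351.8, 342.1], 0.65)]
empty_tab call [([236.6, 146.5], 0.93), ([320.6, 378.4], 0.85), ([345.6, 229.0], 0.75)]
blue_crate call [([257.6, 256.0], 0.82)]
blue_crate call [([260.1, 268.5], 0.68)]
top 458.8341874241798 458.8341874241798 314.956378936758 197.48134753863584 [ 2.09123454 -2.14545141  0.17503648] [0.02566981 0.486811   1.21948346]
empty_crate call [([323.4, 123.6], 0.92), ([209.5, 298.2], 0.88), ([419.1, 248.9], 0.86), ([325.0, 241.4], 0.57)]
empty_crate call [([421.2, 274.1], 0.96), ([216.6, 296.3], 0.94), ([327.4, 241.3], 0.
[... 475 characters left out ...]
.20892216e+01,  1.45730784e-04,
        6.76873113e+01, -1.02284256e+01]), 'qvel': array([ 0.01589408,  0.01149545, -0.11432301,  0.06415791,  0.06623893,
       -0.08803182]), 'tau': array([-1.01012771e-03, -4.40001047e+01, -1.76989299e+01,  6.32060668e-02,
        5.04265598e-02, -2.17879688e-05]), 'position': array([ 0.19709248, -0.59308303,  0.2225615 ]), 'tcp_rot': array([[ 3.15325812e-01, -9.48983473e-01,  7.21009723e-06],
       [-9.48983473e-01, -3.15325812e-01, -3.37386713e-05],
       [ 3.42909712e-05,  3.79641081e-06, -9.99999999e-01]]), 'force': array([ 0.02837933, -0.31012414, -0.14557107]), 'moment': array([-0.01850163, -0.00429331, -0.01936843]), 'opening': 1.0012578631746445}
```

View pics/top0.png

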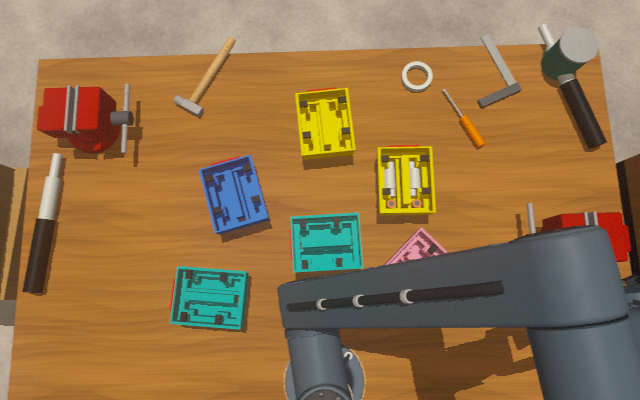

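View pics/side0.png

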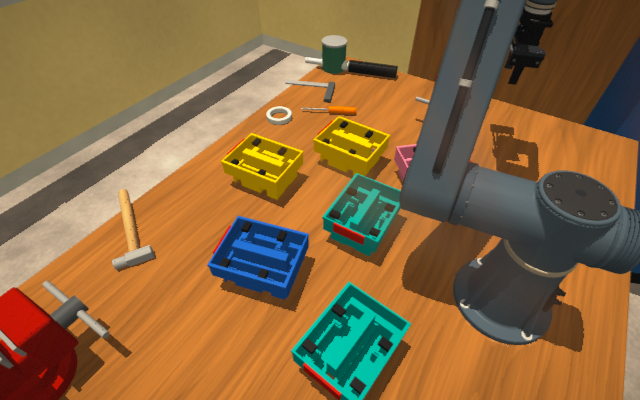

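```bash
python3 - <<'E'
import cv2,numpy as np
a=cv2.imread("pics/top0.png")[75:230,280:450]; b=cv2.imread("pics/side0.png")[105:215,210:400]
a=cv2.resize(a,(510,465),interpolation=cv2.INTER_CUBIC)
b=cv2.resize(b,None,fx=4,fy=4,interpolation=cv2.INTER_CUBIC)
cv2.imwrite("pics/ca.png",a);cv2.imwrite("pics/cb.png",b)
E
```

```text
(no output)
```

View pics/ca.png

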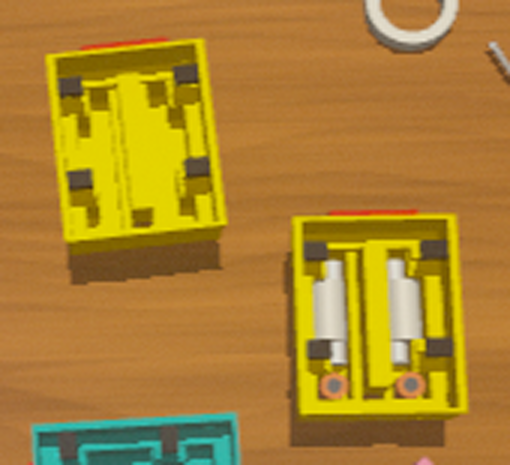

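View pics/cb.png

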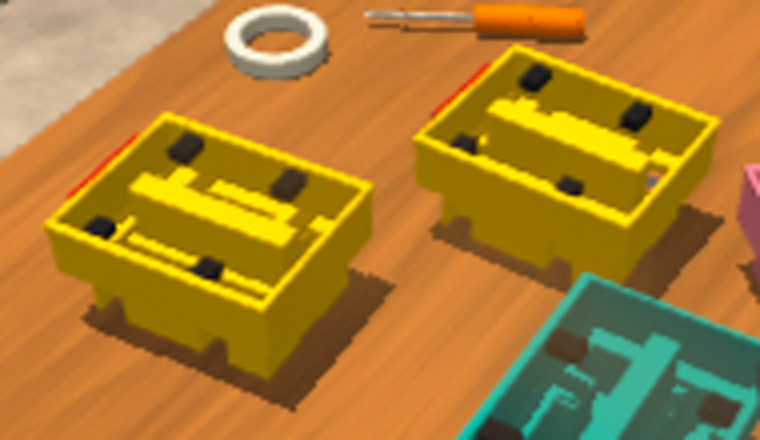

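```bash
cat > h.py <<'E'
import cv2,numpy as np
from scipy.optimize import minimize
def boxpts(lx,ly,z0,z1): return np.array([[sx*lx/2,sy*ly/2,z] for sx in(-1,1) for sy in(-1,1) for z in(z0,z1)])
def proj(c,P): return cv2.projectPoints(np.asarray(P,float).reshape(-1,3),np.array(c["rvec"]),np.array(c["tvec"]),np.array([[c["fx"],0,c["cx"]],[0,c["fy"],c["cy"]],[0,0,1]]),None)[0][:,0]
PTS=[boxpts(.18,.14,.044,.09),boxpts(.15,.112,0,.044)]
def T(p,P,z=0):
    c,s=np.cos(p[2]),np.sin(p[2]); return P@np.array([[c,-s,0],[s,c,0],[0,0,1]]).T+[p[0],p[1],z]
S=8
def sil(c,p,z=0,sh=(400,640)):
    m=np.zeros(sh,np.uint8)
    for P in PTS:
        h=cv2.convexHull(proj(c,T(p,P,z)).astype(np.float32))
        cv2.fillConvexPoly(m,np.round(h*256).astype(np.int32),255,cv2.LINE_AA,8)
    return m/255.
def ymask(img):
    h=cv2.cvtColor(img,cv2.COLOR_BGR2HSV); return cv2.inRange(h,(24,170,60),(35,255,255))
def comp(mask,seed):
    mask=cv2.morphologyEx(mask,cv2.MORPH_CLOSE,np.ones((3,3)))
    n,l,st,ce=cv2.connectedComponentsWithStats(mask)
    best=min((i for i in range(1,n) if st[i,4]>300),key=lambda i:np.hypot(*(ce[i]-seed)))
    m=(l==best).astype(np.uint8)
    cs,_=cv2.findContours(m,cv2.RETR_EXTERNAL,cv2.CHAIN_APPROX_NONE); cv2.drawContours(m,cs,-1,1,-1)
    return m.astype(float)
def ray(c,uv,z):
    R=cv2.Rodrigues(np.array(c["rvec"]))[0]; o=-R.T@np.array(c["tvec"]); d=R.T@np.array([(uv[0]-c["cx"])/c["fx"],(uv[1]-c["cy"])/c["fy"],1]); return o+d*(z-o[2])/d[2]
def fit(cams,masks,p0,z=0):
    f=lambda p:sum(np.abs(sil(c,p,z)-m).sum() for c,m in zip(cams,masks))
    best=None
    for _ in range(3):
        r=minimize(f,p0,method="Nelder-Mead",options=dict(initial_simplex=np.array(p0)+np.vstack([np.zeros(3),np.diag([.015,.015,.1])]),xatol=1e-4,fatol=.1)); p0=r.x
    return r.x,r.fun
E
cat > m.py <<'E'
from h import *
from rig import *
cams=[capture("top"),capture("side")]
ms=[ymask(c["image"]) for c in cams]
for n,st,ss in (("empty",(323,124),(262,164)),("loaded",(405,180),(350,144))):
    k=[comp(ms[0],st),comp(ms[1],ss)]
    x0=ray(cams[0],st,.07)
    d=ray(cams[0],(st[0]-5,st[1]-30),.07)-x0; yaw=np.arctan2(d[1],d[0])
    for i in ([0,1],[0],[1]):
        p,f=fit([cams[j] for j in i],[k[j] for j in i],[x0[0],x0[1],yaw]); print(n,i,p.round(4),np.degrees(p[2]).round(2),round(f,1),[k[j].sum() for j in i])
    for j in i: pass
E
python3 m.py
```

```text
empty [0, 1] [ 0.6941 -0.0199  0.08  ] 4.58 3308.2 [np.float64(3538.0), np.float64(475.0)]
empty [0] [ 0.6925 -0.0187  0.0857] 4.91 245.5 [np.float64(3538.0)]
empty [1] [ 0.718  -0.0688  0.3204] 18.36 2858.4 [np.float64(475.0)]
loaded [0, 1] [ 0.525  -0.2331 -0.006 ] -0.35 2747.0 [np.float64(3771.0), np.float64(543.0)]
loaded [0] [ 0.525  -0.2329 -0.0084] -0.48 186.6 [np.float64(3771.0)]
loaded [1] [ 0.5348 -0.3034  0.3507] 20.09 2298.2 [np.float64(543.0)]
```

```bash
python3 - <<'E'
import cv2
i=cv2.imread("pics/side0.png");h=cv2.cvtColor(i,cv2.COLOR_BGR2HSV)
for p in((165,248),(180,245),(150,240),(185,285),(200,240),(150,340),(155,380)):print(p,h[p])
E
sed -i 's/(24,170,60),(35/(21,170,50),(35/' h.py; sed -i 's/    for j in i: pass/    cv2.imwrite(f"pics\/mk_{n}.png",np.hstack(k)*255)/' m.py; python3 m.py
```

```text
(165, 248) [ 25 255 246]
(180, 245) [ 23 255 148]
(150, 240) [ 23 255 137]
(185, 285) [ 23 255 139]
(200, 240) [ 14 192 198]
(150, 340) [ 25 255 246]
(155, 380) [ 21 245 154]
empty [0, 1] [ 0.6917 -0.0201  0.0803] 4.6 371.0 [np.float64(3665.0), np.float64(3384.0)]
empty [0] [ 0.6918 -0.0182  0.0847] 4.85 207.2 [np.float64(3665.0)]
empty [1] [ 0.6918 -0.0208  0.0898] 5.14 159.2 [np.float64(3384.0)]
loaded [0, 1] [ 0.5228 -0.2334 -0.0075] -0.43 327.5 [np.float64(3855.0), np.float64(2927.0)]
loaded [0] [ 0.5236 -0.2331 -0.0094] -0.54 138.1 [np.float64(3855.0)]
loaded [1] [ 0.5225 -0.2343  0.009 ] 0.52 184.6 [np.float64(2927.0)][ WARN:0@8.337] global loadsave.cpp:1063 imwrite_ Unsupported depth image for selected encoder is fallbacked to CV_8U.
```

Candidates, by top pixel: yellow empty (323,124), yellow with connectors (405,180), turquoise (325,241) and (209,298), pink (419,249), blue (236,195). I choose the empty yellow crate at (323,124). The crop shows no connectors in it, and the red tab is at the image-up (+x) end on both yellow crates.

```bash
cat > go.py <<'E'
import sys,numpy as np
from rig import bot
s=bot.read_state();R=np.array(s["tcp_rot"]);p=np.array(s["position"])
psi=np.degrees(np.arctan2(R[1,0],R[0,0]))
if len(sys.argv)>4:
    t=np.array([float(a) for a in sys.argv[1:4]]);tp=float(sys.argv[4])
    d=R.T@(t-p)*1000; dt=-(tp-psi)
    print("shift mm",d.round(1),"rows>=",np.linalg.norm(d)/41.7,"turn deg",round(dt,2),"rad",round(np.radians(dt),4))
print(s["time_s"],p.round(4),round(psi,2),"f",np.array(s["force"]).round(2),"open",round(s["opening"],3),"q",np.array(s["joint_positions"]).round(1))
E
python3 go.py .7 -.019 .2226 -85.2
```

```text
shift mm [-386.2 -658.3   -0. ] rows>= 18.301818609851846 turn deg 13.58 rad 0.237
1.1 [ 0.1971 -0.5931  0.2226] -71.62 f [-1.6   0.01  0.7 ] open 0.997 q [-81.8  30.2  82.1  -0.   67.7 -10.2]
```

send_rows(
  motion=[
    [[0,0,0],0.118],
    [[0,0,0],0.118],
    [[0,-38,0],0],
    [[0,-38,0],0],
    [[0,-38,0],0],
  ],
  gripper=0.43,
)

```text
time_s: 1.52
position: [0.3052, -0.5873, 0.2225]
tcp_rot: [[0.06, -0.998, -0.004], [-0.998, -0.06, -0.0], [0.0, 0.004, -1.0]]
force: [0.1, -0.1, -0.5]
opening: 0.705
```

```bash
python3 go.py .7 -.019 .2226 -85.2
```

```text
shift mm [-543.8 -428.    -1.9] rows>= 16.595273183064826 turn deg -1.38 rad -0.0241
1.5167 [ 0.3052 -0.5873  0.2225] -86.58 f [ 0.08 -0.13 -0.55] open 0.705 q [-72.1  33.2  76.3  -0.2  70.6  14.6]
```

send_rows(
  motion=[
    [[-31,-25,0],0],
    [[-31,-25,0],0],
    [[-31,-25,0],0],
    [[-31,-25,0],0],
    [[-31,-25,0],0],
  ],
)

```text
time_s: 1.93
position: [0.4287, -0.4273, 0.2204]
tcp_rot: [[0.055, -0.998, 0.001], [-0.998, -0.055, -0.009], [0.009, -0.0, -1.0]]
force: [0.8, 0.2, 0.1]
opening: 0.571
```

send_rows(
  motion=[
    [[-32,-25,0],0],
    [[-32,-25,0],0],
    [[-32,-25,0],0],
    [[-32,-25,0],0],
    [[-32,-25,0],0],
  ],
)

```text
time_s: 2.35
position: [0.5471, -0.2556, 0.2195]
tcp_rot: [[0.054, -0.999, 0.002], [-0.998, -0.054, -0.01], [0.011, -0.001, -1.0]]
force: [0.2, 0.2, -0.0]
opening: 0.571
```

```bash
python3 go.py .7 -.019 .2226 -85.2
```

```text
shift mm [-227.9 -165.5   -5.2] rows>= 6.755534589332137 turn deg -1.7 rad -0.0297
2.35 [ 0.5471 -0.2556  0.2195] -86.9 f [ 0.23  0.25 -0.04] open 0.571 q [-35.4  28.6  85.7  -0.5  65.2  51.7]
```

send_rows(
  motion=[
    [[-33,-24,0],0],
    [[-33,-24,0],0],
    [[-33,-24,0],0],
    [[-33,-24,0],0],
    [[-33,-24,0],-0.03],
  ],
)

```text
time_s: 2.77
position: [0.6595, -0.0801, 0.2187]
tcp_rot: [[0.085, -0.996, 0.004], [-0.996, -0.085, -0.012], [0.012, -0.003, -1.0]]
force: [0.9, -0.6, 0.4]
opening: 0.571
```

```bash
python3 go.py .7 -.019 .15 -85.2
```

```text
shift mm [-58.2 -45.3  68.1] rows>= 2.408313820853255 turn deg 0.05 rad 0.0008
2.7667 [ 0.6595 -0.0801  0.2187] -85.15 f [ 0.9  -0.56  0.35] open 0.571 q [-16.3  33.4  76.5  -0.6  69.7  69.1]
```

send_rows(
  motion=[
    [[-29,-22,0],0],
    [[-28,-22,0],0],
    [[0,0,20],0],
    [[0,0,20],0],
    [[0,0,10],0],
  ],
)

```text
time_s: 3.18
position: [0.7083, -0.0048, 0.1705]
tcp_rot: [[0.099, -0.995, 0.018], [-0.995, -0.099, -0.01], [0.011, -0.017, -1.0]]
force: [-0.1, -0.3, 0.2]
opening: 0.571
```

```bash
cat > look.py <<'E'
import sys,cv2
from rig import *
n=sys.argv[1]
a,b=capture("top")["image"],capture("side")["image"]
def c(i,x,y,w,h): return cv2.resize(i[y:y+h,x:x+w],(400,400*h//w),interpolation=cv2.INTER_CUBIC)
cv2.imwrite(f"pics/{n}.png",cv2.hconcat([c(a,230,60,250,250),c(b,180,60,250,250)]))
E
python3 go.py .7 -.019 .11 -85.2; python3 look.py g1
```

```text
shift mm [12.6 10.7 60.5] rows>= 1.5042604129355666 turn deg 0.86 rad 0.0151
3.1833 [ 0.7083 -0.0048  0.1705] -84.34 f [-0.09 -0.3   0.22] open 0.571 q [-9.2 39.4 72.5 -0.4 66.9 75.3]
```

View pics/g1.png

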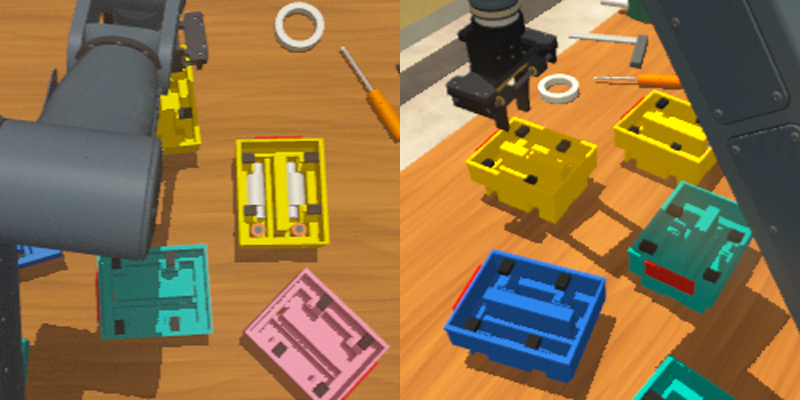

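The side view shows the gripper over the empty crate at about (500,110). The loaded crate is clear of the arm and has not moved.

send_rows(
  motion=[
    [[6,5,5],0.01],
    [[4,4,5],0],
    [[0,0,0],0],
    [[0,0,0],0],
    [[0,0,0],0],
  ],
)

```text
time_s: 3.7
position: [0.6985, -0.0223, 0.1622]
tcp_rot: [[0.081, -0.997, 0.017], [-0.997, -0.081, -0.011], [0.013, -0.016, -1.0]]
force: [0.3, 0.4, -1.3]
opening: 0.568
```

```bash
python3 go.py .7 -.019 .11 -85.2
```

```text
shift mm [-3.8 -0.9 52.1] rows>= 1.2535971532238543 turn deg -0.15 rad -0.0026
3.7 [ 0.6985 -0.0223  0.1622] -85.35 f [ 0.3   0.37 -1.25] open 0.568 q [-10.8  39.2  74.5  -0.5  65.2  74.8]
```

send_rows(
  motion=[
    [[-3,-1,15],0],
    [[0,0,15],0],
    [[0,0,15],0],
    [[0,0,5],0],
    [[0,0,0],0],
  ],
)

```text
time_s: 4.12
position: [0.7039, -0.0227, 0.1166]
tcp_rot: [[0.078, -0.997, 0.029], [-0.997, -0.078, -0.013], [0.016, -0.027, -1.0]]
force: [0.7, -0.7, -0.7]
opening: 0.571
```

```bash
python3 go.py .7 -.019 .05 -85.2;python3 look.py g2
```

```text
shift mm [-5.1  5.5 66.4] rows>= 1.6014836809463016 turn deg -0.35 rad -0.0061
4.1167 [ 0.7039 -0.0227  0.1166] -85.55 f [ 0.69 -0.72 -0.75] open 0.571 q [-10.7  42.4  76.   -0.5  59.8  75.1]
```

View pics/g2.png

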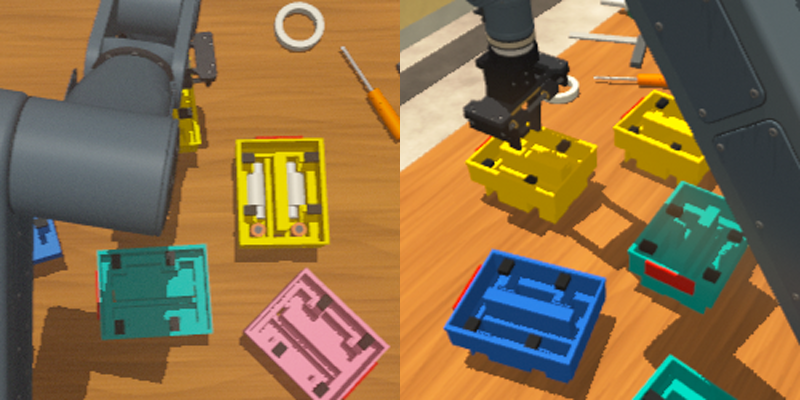

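send_rows(
  motion=[
    [[-3,3,12],0],
    [[-2,2,12],0],
    [[0,0,12],0],
    [[0,0,12],0],
    [[0,0,6],0],
  ],
)

```text
time_s: 4.63
position: [0.7069, -0.02, 0.0693]
tcp_rot: [[0.077, -0.996, 0.046], [-0.997, -0.078, -0.016], [0.02, -0.044, -0.999]]
force: [-0.8, 0.5, -0.1]
opening: 0.571
```

```bash
python3 go.py .7 -.019 .05 -85.2
```

```text
shift mm [-1.9  7.6 19. ] rows>= 0.49225016789400733 turn deg -0.37 rad -0.0064
4.6333 [ 0.7069 -0.02    0.0693] -85.57 f [-0.8   0.52 -0.1 ] open 0.571 q [-10.5  45.6  77.8  -0.6  53.8  75.4]
```

send_rows(
  motion=[
    [[-2,4,8],0],
    [[0,4,8],0],
    [[0,0,4],0],
    [[0,0,0],0],
    [[0,0,0],0],
  ],
)

```text
time_s: 5.05
position: [0.6985, -0.019, 0.0452]
tcp_rot: [[0.077, -0.996, 0.043], [-0.997, -0.078, -0.016], [0.019, -0.042, -0.999]]
force: [0.4, -0.2, 0.1]
opening: 0.57
```

```bash
python3 go.py .7 -.019 .05 -85.2; python3 look.py g3
```

```text
shift mm [ 0.2 -1.7 -4.8] rows>= 0.12194239230557759 turn deg -0.38 rad -0.0066
5.05 [ 0.6985 -0.019   0.0452] -85.58 f [ 0.36 -0.2   0.13] open 0.57 q [-10.5  47.   79.6  -0.6  50.8  75.4]
```

View pics/g3.png

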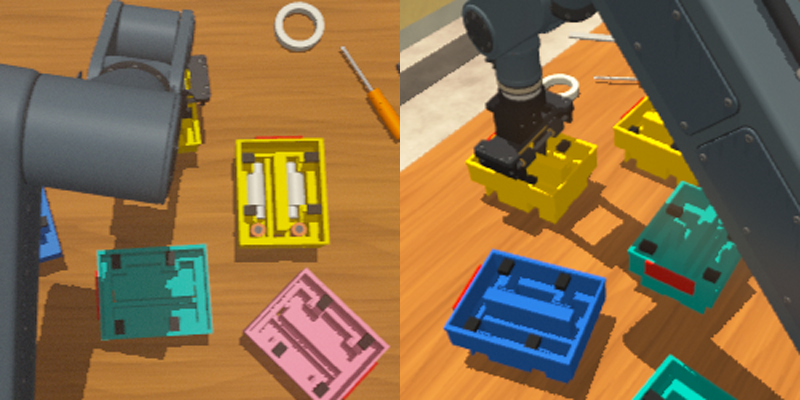

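send_rows(
  motion=[
    [[0,0,-5],0],
    [[0,0,-2],0],
    [[0,0,0],0],
    [[0,0,0],0],
    [[0,0,0],0],
  ],
  gripper=1.0,
)

```text
time_s: 5.57
position: [0.7005, -0.0193, 0.056]
tcp_rot: [[0.077, -0.996, 0.049], [-0.997, -0.078, -0.017], [0.021, -0.048, -0.999]]
force: [0.3, 0.6, -0.0]
opening: 0.275
```

send_rows(
  motion=[
    [[0,0,0],0],
    [[0,0,0],0],
    [[0,0,0],0],
    [[0,0,0],0],
    [[0,0,0],0],
  ],
)

```text
time_s: 5.98
position: [0.7006, -0.0191, 0.0564]
tcp_rot: [[0.077, -0.996, 0.049], [-0.997, -0.078, -0.017], [0.02, -0.048, -0.999]]
force: [-0.1, -0.5, -0.2]
opening: 0.228
```

```bash
python3 go.py .7 -.019 .05 -85.2
```

```text
shift mm [-0.2  0.9  6.4] rows>= 0.1542955000111067 turn deg -0.38 rad -0.0067
5.9833 [ 0.7006 -0.0191  0.0564] -85.58 f [-0.06 -0.52 -0.18] open 0.228 q [-10.5  46.1  79.4  -0.5  51.6  75.4]
```

send_rows(
  motion=[
    [[0,0,-20],0],
    [[0,0,-30],0],
    [[0,0,-30],0],
    [[0,0,-30],0],
    [[0,0,-30],0],
  ],
)

```text
time_s: 6.4
position: [0.6843, -0.0157, 0.1852]
tcp_rot: [[0.077, -0.997, 0.017], [-0.997, -0.077, -0.011], [0.013, -0.016, -1.0]]
force: [0.6, -0.5, -3.6]
opening: 0.23
```

```bash
python3 go.py .523 -.2335 .22 -85.2; python3 look.py g4
```

```text
shift mm [205.3 176.9 -35.1] rows>= 6.552853450168206 turn deg -0.41 rad -0.0071
6.4 [ 0.6843 -0.0157  0.1852] -85.61 f [ 0.64 -0.47 -3.63] open 0.23 q [-10.4  36.7  75.7  -0.5  66.5  75.4]
```

View pics/g4.png

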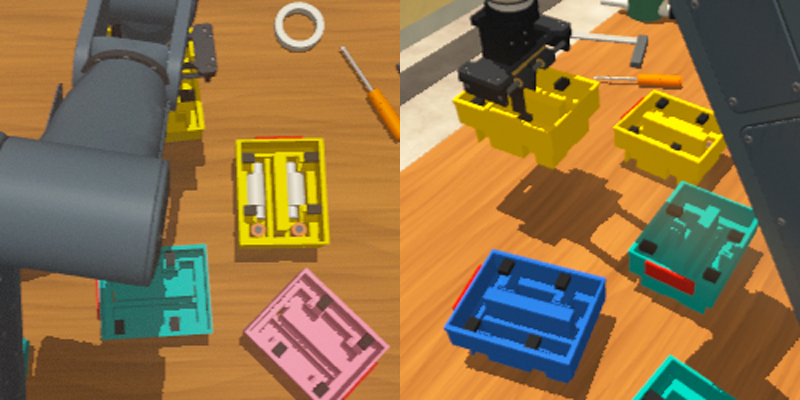

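send_rows(
  motion=[
    [[0,0,-15],-0.06],
    [[0,0,-10],-0.11],
    [[0,0,0],-0.12],
    [[0,0,0],-0.12],
    [[0,0,0],-0.12],
  ],
)

```text
time_s: 6.92
position: [0.6837, -0.0155, 0.2085]
tcp_rot: [[0.587, -0.81, 0.019], [-0.809, -0.587, -0.012], [0.021, -0.008, -1.0]]
force: [0.0, 0.3, -3.6]
opening: 0.228
```

send_rows(
  motion=[
    [[0,0,0],-0.12],
    [[0,0,0],-0.12],
    [[0,0,0],-0.12],
    [[0,0,0],-0.12],
    [[0,0,0],-0.12],
  ],
)

```text
time_s: 7.33
position: [0.6769, -0.0146, 0.1946]
tcp_rot: [[0.95, -0.313, -0.001], [-0.313, -0.95, -0.009], [0.001, 0.009, -1.0]]
force: [0.4, 0.5, -3.0]
opening: 0.226
```

```bash
python3 go.py .514 -.2335 .22 89.6
```

```text
shift mm [-86.  259.1 -23.2] rows>= 6.570931687814496 turn deg -107.87 rad -1.8827
7.3333 [ 0.6769 -0.0146  0.1946] -18.27 f [ 0.4   0.53 -3.04] open 0.226 q [-10.4  36.   75.5  -0.6  68.5   8. ]
```

send_rows(
  motion=[
    [[0,0,-6],-0.12],
    [[0,0,-6],-0.12],
    [[0,0,-6],-0.12],
    [[0,0,-5],-0.12],
    [[0,0,-5],-0.12],
  ],
)

```text
time_s: 7.75
position: [0.6687, -0.0133, 0.2068]
tcp_rot: [[0.953, 0.301, -0.028], [0.301, -0.954, -0.004], [-0.028, -0.004, -1.0]]
force: [0.4, 0.4, -2.7]
opening: 0.23
```

send_rows(
  motion=[
    [[0,0,-4],-0.12],
    [[0,0,-3],-0.12],
    [[0,0,-3],-0.12],
    [[0,0,-3],-0.12],
    [[0,0,-3],-0.12],
  ],
)

```text
time_s: 8.17
position: [0.6628, -0.0124, 0.2098]
tcp_rot: [[0.597, 0.801, -0.049], [0.802, -0.598, -0.001], [-0.03, -0.039, -0.999]]
force: [0.2, 0.1, -2.9]
opening: 0.224
```

```bash
python3 go.py .514 -.2335 .22 89.6
```

```text
shift mm [-266.4   12.6   -2.8] rows>= 6.394976445971814 turn deg -36.28 rad -0.6333
8.1667 [ 0.6628 -0.0124  0.2098] 53.32 f [ 0.2   0.11 -2.88] open 0.224 q [-10.5  35.2  74.6  -0.6  73.  -63.6]
```

send_rows(
  motion=[
    [[0,0,-3],-0.12],
    [[0,0,-3],-0.12],
    [[0,0,-3],-0.12],
    [[0,0,-3],-0.12],
    [[0,0,-2],-0.08],
  ],
)

```text
time_s: 8.58
position: [0.657, -0.0117, 0.2102]
tcp_rot: [[0.056, 0.996, -0.07], [0.998, -0.056, 0.003], [-0.001, -0.07, -0.998]]
force: [-0.0, -0.4, -2.2]
opening: 0.226
```

```bash
python3 go.py .514 -.2335 .22 89.6; python3 look.py g5
```

```text
shift mm [-229.4 -130.8   -0.3] rows>= 6.333207790570776 turn deg -2.79 rad -0.0487
8.5833 [ 0.657  -0.0117  0.2102] 86.81 f [-0.02 -0.44 -2.22] open 0.226 q [-10.5  35.2  74.5  -0.6  74.3 -97.1]
```

View pics/g5.png

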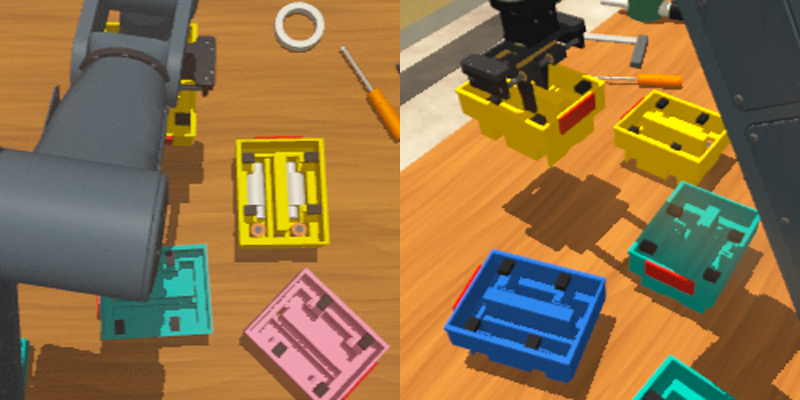

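send_rows(
  motion=[
    [[-15,-9,-4],0],
    [[-30,-17,-4],0],
    [[-30,-17,-3],0],
    [[-30,-17,-2],0],
    [[-30,-17,-2],-0.03],
  ],
)

```text
time_s: 9.1
position: [0.5693, -0.1394, 0.2235]
tcp_rot: [[0.032, 0.996, -0.078], [0.999, -0.031, 0.007], [0.004, -0.078, -0.997]]
force: [0.0, -0.7, -2.7]
opening: 0.227
```

```bash
python3 go.py .514 -.2335 .22 89.6
```

```text
shift mm [-95.8 -51.8   7.2] rows>= 2.6177629919699847 turn deg -1.43 rad -0.0249
9.1 [ 0.5693 -0.1394  0.2235] 88.17 f [ 0.04 -0.65 -2.67] open 0.227 q [ -23.9   29.    84.4   -1.5   70.9 -111.5]
```

send_rows(
  motion=[
    [[-28,-14,0],0],
    [[-28,-14,0],0],
    [[-18,-10,0],0],
    [[-5,-4,0],-0.02],
    [[0,0,0],0],
  ],
)

```text
time_s: 9.52
position: [0.5132, -0.2281, 0.224]
tcp_rot: [[0.031, 0.996, -0.086], [1.0, -0.03, 0.006], [0.003, -0.087, -0.996]]
force: [-0.1, 1.1, -3.3]
opening: 0.226
```

send_rows(
  motion=[
    [[0,0,0],0],
    [[0,0,0],0],
    [[0,0,0],0],
    [[0,0,0],0],
    [[0,0,0],0],
  ],
)

```text
time_s: 9.93
position: [0.5126, -0.2264, 0.2223]
tcp_rot: [[0.036, 0.995, -0.088], [0.999, -0.035, 0.008], [0.005, -0.089, -0.996]]
force: [-0.4, -0.6, -2.9]
opening: 0.227
```

```bash
python3 go.py .514 -.2335 .17 89.6; python3 look.py g6; python3 - <<'E'
from rig import *
import cv2
cv2.imwrite("pics/s6.png",capture("side")["image"])
E
```

```text
shift mm [-7.3  6.3 51.9] rows>= 1.2663910481999983 turn deg -1.64 rad -0.0286
9.9333 [ 0.5126 -0.2264  0.2223] 87.96 f [-0.4  -0.57 -2.93] open 0.227 q [ -33.9   27.3   87.9   -2.6   69.3 -120.9]
```

View pics/g6.png

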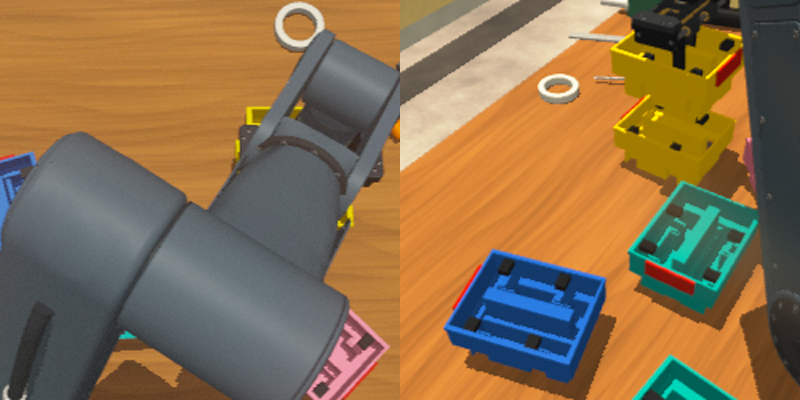

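View pics/s6.png

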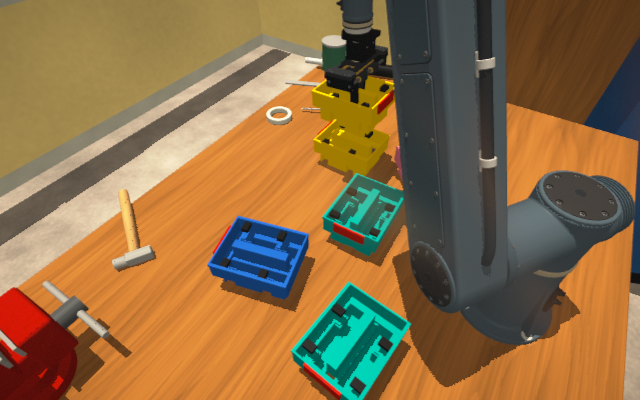

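```bash
cat > pred.py <<'E'
import numpy as np
from rig import *
from h import *
import sys
def RT(R,p): M=np.eye(4);M[:3,:3]=R;M[:3,3]=p;return M
def ortho(R): u,_,v=np.linalg.svd(R);return u@v
Rg=ortho(np.array([[0.077,-0.996,0.049],[-0.997,-0.078,-0.017],[0.02,-0.048,-0.999]]))
Tg=RT(Rg,[.7006,-.0191,.0564]); y=np.radians(4.42)
Cg=RT(cv2.Rodrigues(np.array([0,0,y]))[0],[.6918,-.0195,0])
s=bot.read_state();T=RT(np.array(s["tcp_rot"]),s["position"])
C=T@np.linalg.inv(Tg)@Cg
print("crate pred",C[:3,3].round(4),"yaw",np.degrees(np.arctan2(C[1,0],C[0,0])).round(2),"tilt z axis",C[:3,2].round(3))
L=np.array([.523,-.2335,0]);Rl=np.eye(3)
d=T[:3,:3].T@(L+[0,0,.085]-C[:3,3])*1000
print("still to go, tool mm",d.round(1),"world",((L+[0,0,.085]-C[:3,3])*1000).round(1))
c=capture("side")
img=c["image"].copy()
for P in PTS:
    h=cv2.convexHull(proj(c,P@C[:3,:3].T+C[:3,3]).astype(np.float32))
    cv2.polylines(img,[np.round(h*16).astype(np.int32)],True,(255,0,255),1,cv2.LINE_AA,4)
tab=proj(c,(C@[.0925,0,.09,1])[:3])[0]; cv2.circle(img,tuple(np.round(tab).astype(int)),2,(255,0,0),-1)
x,y0,w,hh=290,50,130,130
cv2.imwrite(f"pics/{sys.argv[1]}.png",np.hstack([cv2.resize(k[y0:y0+hh,x:x+w],(400,400),interpolation=cv2.INTER_CUBIC) for k in (c["image"],img)]))
E
python3 pred.py p1
```

```text
crate pred [ 0.519  -0.228   0.1657] yaw 177.98 tilt z axis [0.041 0.014 0.999]
still to go, tool mm [-5.7 11.3 80. ] world [  4.   -5.5 -80.7]
```

View pics/p1.png

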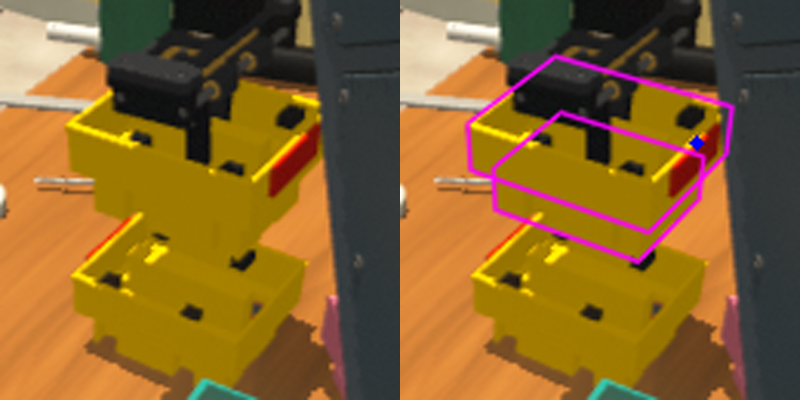

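send_rows(
  motion=[
    [[-2,3,8],-0.015],
    [[-2,2,9],-0.015],
    [[-1,1,9],0],
    [[0,1,9],0],
    [[0,0,3],0],
  ],
)

```text
time_s: 10.55
position: [0.5174, -0.2322, 0.1808]
tcp_rot: [[0.002, 0.996, -0.086], [1.0, -0.001, 0.006], [0.006, -0.086, -0.996]]
force: [-1.7, 0.5, -3.3]
opening: 0.227
```

```bash
python3 pred.py p2
```

```text
crate pred [ 0.524  -0.2333  0.1241] yaw 179.92 tilt z axis [0.039 0.014 0.999]
still to go, tool mm [-0.5  2.4 39. ] world [ -1.   -0.2 -39.1]
```

View pics/p2.png

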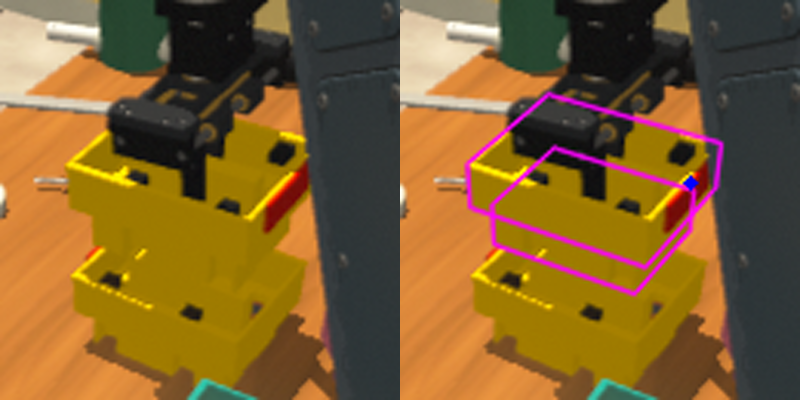

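send_rows(
  motion=[
    [[0,1,7],0],
    [[0,1,7],0],
    [[0,0,6],0],
    [[0,0,4],0],
    [[0,0,0],0],
  ],
)

```text
time_s: 11.02
position: [0.5166, -0.2319, 0.153]
tcp_rot: [[0.002, 0.996, -0.089], [1.0, -0.001, 0.008], [0.008, -0.089, -0.996]]
force: [0.2, -0.1, -2.4]
opening: 0.225
```

```bash
python3 pred.py p3
```

```text
crate pred [ 0.5231 -0.2329  0.0963] yaw 179.9 tilt z axis [0.041 0.013 0.999]
still to go, tool mm [-0.7  0.9 11.3] world [ -0.1  -0.6 -11.3]
```

View pics/p3.png

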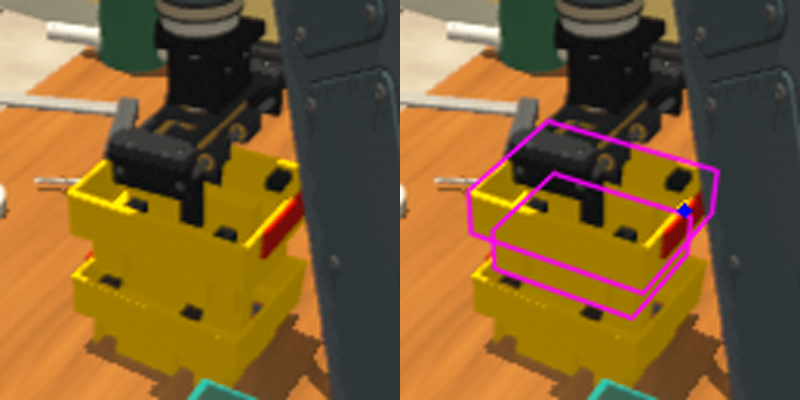

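send_rows(
  motion=[
    [[0,1,3],0],
    [[0,0,3],0],
    [[0,0,2],0],
    [[0,0,0],0],
    [[0,0,0],0],
  ],
)

```text
time_s: 11.48
position: [0.5179, -0.2324, 0.1456]
tcp_rot: [[0.002, 0.996, -0.086], [1.0, -0.001, 0.006], [0.006, -0.086, -0.996]]
force: [0.1, 0.4, -2.6]
opening: 0.229
```

```bash
python3 pred.py p4; python3 go.py
```

```text
crate pred [ 0.5245 -0.2335  0.0889] yaw 179.9 tilt z axis [0.038 0.015 0.999]
still to go, tool mm [-0.  -1.2  4. ] world [-1.5  0.  -3.9]
11.5333 [ 0.5179 -0.2324  0.1456] 89.89 f [-0.09 -0.16 -3.07] open 0.23 q [ -34.1   33.3   91.1   -2.9   59.9 -122.5]
```

send_rows(
  motion=[
    [[0,-1,1],0],
    [[0,0,1],0],
    [[0,0,1],0],
    [[0,0,0],0],
    [[0,0,0],0],
  ],
)

```text
time_s: 11.95
position: [0.5168, -0.2327, 0.144]
tcp_rot: [[0.002, 0.996, -0.084], [1.0, -0.001, 0.005], [0.005, -0.084, -0.996]]
force: [-0.2, 0.2, -3.2]
opening: 0.223
```

```bash
python3 pred.py p5; python3 go.py
```

```text
crate pred [ 0.5235 -0.2339  0.0873] yaw 179.91 tilt z axis [0.037 0.016 0.999]
still to go, tool mm [ 0.4 -0.3  2.4] world [-0.5  0.4 -2.3]
12.0 [ 0.5168 -0.2328  0.1439] 89.9 f [-1.07  0.82 -3.44] open 0.225 q [ -34.2   33.4   91.3   -2.9   59.5 -122.5]
```

View pics/p5.png

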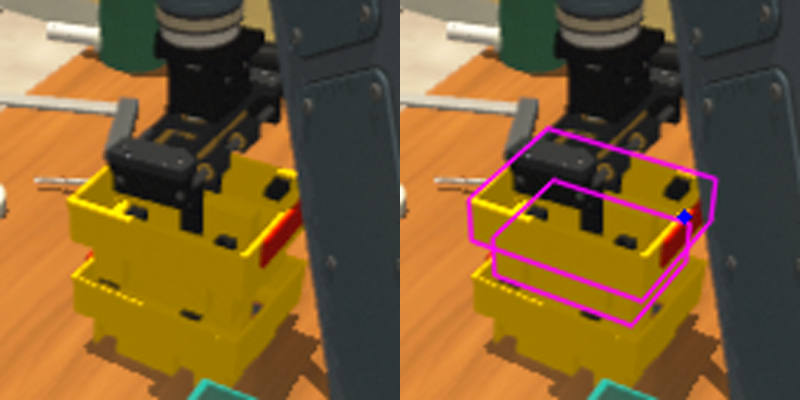

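send_rows(
  motion=[
    [[0,0,1.5],0],
    [[0,0,1.5],0],
    [[0,0,1],0],
    [[0,0,0],0],
    [[0,0,0],0],
  ],
)

```text
time_s: 12.42
position: [0.5156, -0.233, 0.1422]
tcp_rot: [[0.001, 0.996, -0.085], [1.0, -0.001, 0.003], [0.003, -0.085, -0.996]]
force: [-1.1, 0.4, -1.4]
opening: 0.232
```

```bash
python3 pred.py p6; python3 go.py
```

```text
crate pred [ 0.5223 -0.2343  0.0856] yaw 179.95 tilt z axis [0.038 0.017 0.999]
still to go, tool mm [0.8 0.7 0.5] world [ 0.7  0.8 -0.6]
12.4667 [ 0.5156 -0.233   0.1422] 89.95 f [-1.44  0.37 -0.26] open 0.233 q [ -34.2   33.5   91.6   -3.    59.2 -122.5]
```

send_rows(
  motion=[
    [[0,0,1.5],0],
    [[0,0,1.5],0],
    [[0,0,1],0],
    [[0,0,1],0],
    [[0,0,0],0],
  ],
)

```text
time_s: 12.88
position: [0.5149, -0.233, 0.1414]
tcp_rot: [[0.0, 0.996, -0.086], [1.0, -0.0, 0.002], [0.002, -0.086, -0.996]]
force: [0.1, 0.4, -1.9]
opening: 0.227
```

```bash
python3 pred.py p7; python3 go.py
```

```text
crate pred [ 0.5215 -0.2343  0.0847] yaw 179.98 tilt z axis [0.038 0.018 0.999]
still to go, tool mm [ 0.8  1.5 -0.4] world [1.5 0.8 0.3]
12.9333 [ 0.5148 -0.233   0.1412] 89.98 f [-1.77 -0.22  0.97] open 0.224 q [ -34.2   33.5   91.7   -3.1   59.  -122.5]
```

View pics/p7.png

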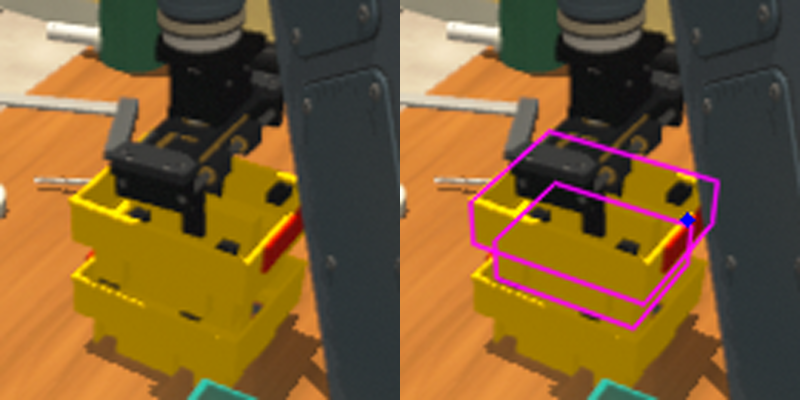

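send_rows(
  motion=[
    [[0,1,2],0],
    [[0,1,2],0],
    [[0,0,2],0],
    [[0,0,2],0],
    [[0,0,0],0],
  ],
)

```text
time_s: 13.35
position: [0.5151, -0.2331, 0.1416]
tcp_rot: [[0.0, 0.996, -0.088], [1.0, -0.0, 0.001], [0.0, -0.088, -0.996]]
force: [0.4, 0.8, -4.2]
opening: 0.224
```

```bash
python3 pred.py p8; python3 go.py
```

```text
crate pred [ 0.5216 -0.2345  0.085 ] yaw 179.98 tilt z axis [0.04  0.02  0.999]
still to go, tool mm [ 1.   1.4 -0.2] world [1.4 1.  0. ]
13.4 [ 0.5153 -0.2332  0.1414] 89.98 f [-0.41 -0.56 -2.14] open 0.226 q [ -34.1   33.5   91.6   -3.3   59.1 -122.3]
```

View pics/p8.png

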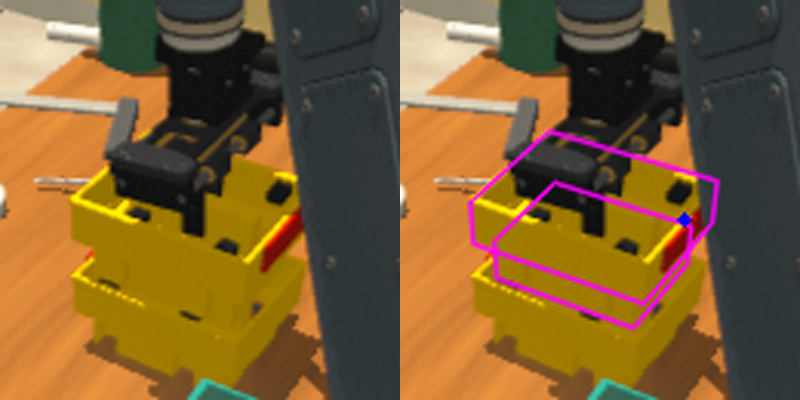

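send_rows(
  motion=[
    [[0,0,2],0],
    [[0,0,2],0],
    [[0,0,0],0],
    [[0,0,0],0],
    [[0,0,0],0],
  ],
  gripper=0.5,
)

```text
time_s: 13.82
position: [0.516, -0.2339, 0.1352]
tcp_rot: [[0.0, 0.996, -0.087], [1.0, -0.0, -0.0], [-0.0, -0.087, -0.996]]
force: [-0.6, 0.7, -0.1]
opening: 0.475
```

```bash
python3 pred.py p9; python3 go.py
```

```text
crate pred [ 0.5226 -0.2354  0.0785] yaw 179.97 tilt z axis [0.039 0.021 0.999]
still to go, tool mm [ 1.9 -0.1 -6.5] world [0.4 1.9 6.5]
13.8667 [ 0.516  -0.2339  0.1352] 89.97 f [ 0.33 -0.24 -0.17] open 0.483 q [ -34.2   34.1   91.7   -3.3   58.3 -122.3]
```

View pics/p9.png

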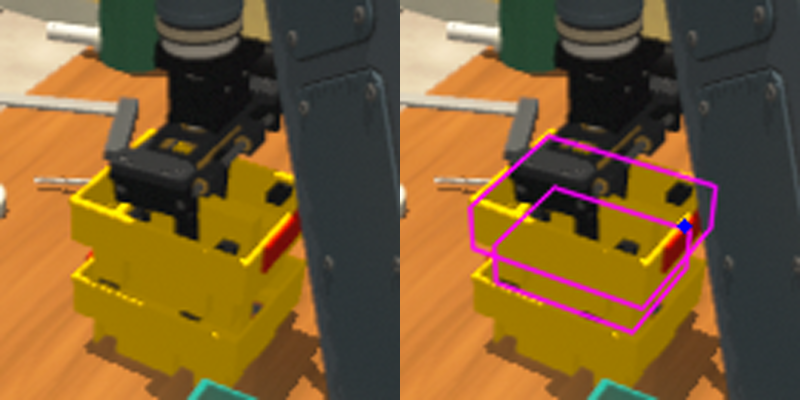

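send_rows(
  motion=[
    [[0,0,-5],0],
    [[0,-1,-15],0],
    [[0,-2,-20],0],
    [[0,-2,-25],0],
    [[0,-2,-25],0],
  ],
)

```text
time_s: 14.28
position: [0.5134, -0.2317, 0.2231]
tcp_rot: [[0.001, 0.995, -0.1], [1.0, -0.0, 0.009], [0.009, -0.1, -0.995]]
force: [0.3, -0.0, -0.5]
opening: 0.497
```

send_rows(
  motion=[
    [[0,-3,-30],0],
    [[0,-3,-30],0],
    [[0,-3,-30],0],
    [[0,0,-10],0],
    [[0,0,0],0],
  ],
)

```text
time_s: 14.7
position: [0.516, -0.2334, 0.336]
tcp_rot: [[0.001, 0.996, -0.09], [1.0, -0.0, 0.002], [0.002, -0.09, -0.996]]
force: [0.1, 0.1, -0.1]
opening: 0.498
```

```bash
python3 go.py; python3 look.py r1
```

```text
14.7 [ 0.516  -0.2334  0.336 ] 89.97 f [ 0.11  0.08 -0.11] open 0.498 q [ -34.1   21.5   78.6   -2.8   84.2 -123.7]
```

View pics/r1.png

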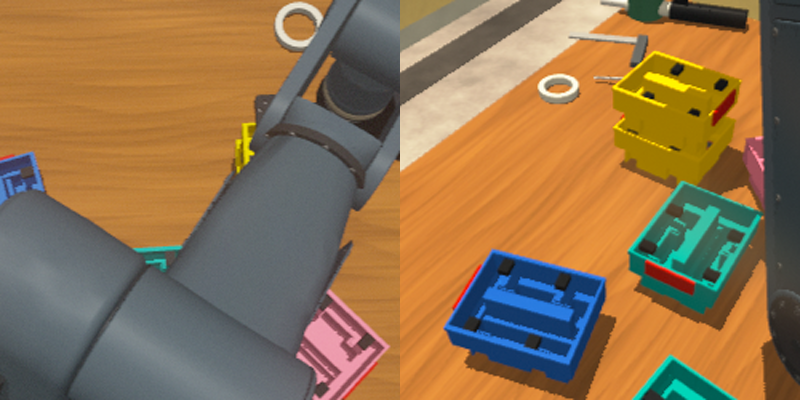

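send_rows(
  motion=[
    [[-35,-5,-3],0],
    [[-35,-5,-3],0],
    [[-35,-5,-3],0],
    [[-35,-5,-2],0],
    [[-35,-5,-2],0],
  ],
)

```text
time_s: 15.22
position: [0.4893, -0.4017, 0.3385]
tcp_rot: [[-0.012, 0.994, -0.106], [1.0, 0.015, 0.021], [0.022, -0.106, -0.994]]
force: [0.1, -0.1, 0.3]
opening: 0.501
```

send_rows(
  motion=[
    [[-35,-15,-2],0],
    [[-35,-15,-2],0],
    [[-35,-15,-2],0],
    [[-30,-15,-2],0],
    [[0,0,0],0],
  ],
)

```text
time_s: 15.63
position: [0.4244, -0.5472, 0.3351]
tcp_rot: [[-0.008, 0.993, -0.119], [0.999, 0.012, 0.036], [0.037, -0.118, -0.992]]
force: [0.3, -0.2, 0.1]
opening: 0.5
```

```bash
cat > fin.py <<'E'
from h import *
from rig import *
cams=[capture("top"),capture("side")]
for n,c in zip("ts",cams): cv2.imwrite(f"pics/f{n}.png",cv2.resize(c["image"][80:240,330:490] if n=="t" else c["image"][70:190,290:410],(400,400),interpolation=cv2.INTER_CUBIC))
cv2.imwrite("pics/f.png",np.hstack([cv2.imread("pics/ft.png"),cv2.imread("pics/fs.png")]))
m=[comp(ymask(cams[0]["image"]),(405,170)),comp(ymask(cams[1]["image"]),(350,130))]
def s2(c,q):
    # q: lower x,y,yaw ; upper x,y,yaw,z,pitch,roll
    lo=sil(c,q[:3]); im=np.zeros((400,640),np.uint8)
    R=cv2.Rodrigues(np.array([0,0,q[5]]))[0]@cv2.Rodrigues(np.array([q[7],q[8],0.]))[0]
    for P in PTS:
        h=cv2.convexHull(proj(c,P@R.T+[q[3],q[4],q[6]]).astype(np.float32)); cv2.fillConvexPoly(im,np.round(h*256).astype(np.int32),255,cv2.LINE_AA,8)
    return np.maximum(lo,im/255.)
f=lambda q:sum(np.abs(s2(c,q)-k).sum() for c,k in zip(cams,m))
q=np.array([.523,-.2335,-.005,.523,-.2335,-.005,.085,0,0])
for _ in range(4):
    r=minimize(f,q,method="Nelder-Mead",options=dict(initial_simplex=q+np.vstack([np.zeros(9),np.diag([.008,.008,.03,.008,.008,.03,.006,.03,.03])]),maxfev=1500));q=r.x
print(r.fun,[k.sum() for k in m]);print(q.round(4))
for c in ("top","side"): print(c,[(x["xy"],round(x["p"],2)) for x in place_of(c,"empty_tab")])
for n,c in zip(("top","side"),cams):
    print(n,"expected tab",proj(c,[[.523-.0925,-.2335,.175]]).round(1))
E
python3 fin.py
```

```text
2555.2549019607845 [np.float64(2746.0), np.float64(4664.0)]
[ 0.5305 -0.2362  0.028   0.52   -0.2277 -0.0691  0.0885 -0.1099  0.0374]
top [([456.4, 296.8], 0.97), ([292.0, 244.3], 0.82), ([174.4, 295.5], 0.79)]
side [([348.4, 227.8], 0.92), ([385.0, 117.8], 0.88), ([319.5, 377.5], 0.64)]
top expected tab [[415.3 208. ]]
side expected tab [[383.2 122.3]]
```

View pics/f.png

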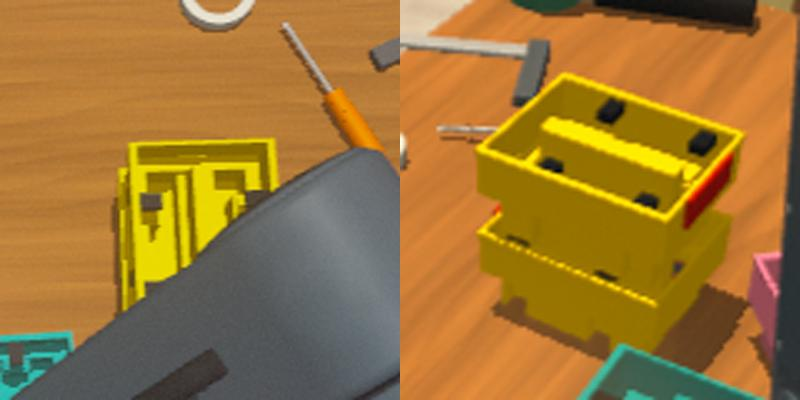

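send_rows(
  motion=[
    [[-32,-22,-3],0],
    [[-32,-22,-3],0],
    [[-32,-22,-3],0],
    [[-32,-22,-3],0],
    [[-32,-22,-3],0],
  ],
)

```text
time_s: 16.25
position: [0.3381, -0.6901, 0.3569]
tcp_rot: [[-0.041, 0.992, -0.116], [0.998, 0.047, 0.048], [0.053, -0.114, -0.992]]
force: [0.6, -1.1, 0.9]
opening: 0.497
```

```bash
sed -i 's/print(r.fun/\nprint(r.fun/' fin.py; python3 go.py; python3 fin.py
```

```text
16.25 [ 0.3381 -0.6901  0.3569] 92.34 f [ 0.59 -1.12  0.91] open 0.497 q [ -70.1   41.    40.9   -5.4  102.9 -163.6]
471.7882352941176 [np.float64(5085.0), np.float64(4654.0)]
[ 0.525  -0.2331 -0.0149  0.5242 -0.2343  0.0029  0.0843  0.0149  0.0114]
top [([411.7, 205.3], 0.98), ([290.7, 242.4], 0.88), ([454.3, 298.4], 0.65), ([174.6, 293.9], 0.59)]
side [([383.8, 121.7], 0.95), ([463.9, 149.9], 0.89), ([345.2, 225.4], 0.61)]
top expected tab [[415.3 208. ]]
side expected tab [[383.2 122.3]]
```

View pics/f.png

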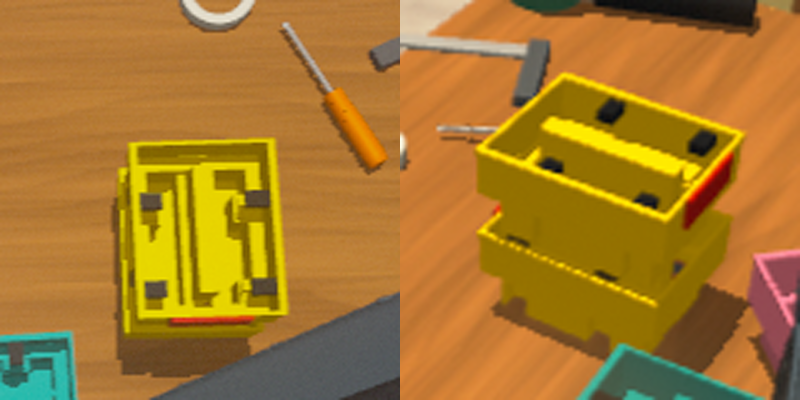

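send_rows(
  motion=[
    [[0,0,0],0.08],
    [[0,0,0],0.1],
    [[0,0,0],0.05],
    [[0,0,0],0],
    [[0,0,0],0],
  ],
)

```text
time_s: 16.87
position: [0.3481, -0.679, 0.3561]
tcp_rot: [[0.181, 0.977, -0.115], [0.983, -0.176, 0.054], [0.033, -0.123, -0.992]]
force: [-0.3, 0.9, 0.7]
opening: 0.5
```

```bash
python3 go.py; python3 - <<'E'
from rig import bot
print(bot.hand_in())
E
```

```text
16.8667 [ 0.3481 -0.679   0.3561] 79.54 f [-0.27  0.94  0.69] open 0.5 q [ -69.2   40.6   41.8   -5.2  102.8 -149.8]
the job is handed in; nothing more can be done
None
```

The empty yellow crate now stands on the loaded crate, turned end for end. I gripped it by its web, lifted it, turned it half round and lowered it until the force showed contact. Then I let go, moved the arm clear and handed in at about 17 s.

The last fit to both camera pictures gave:
- **Centring:** the two crates are about 1.5 mm apart.
- **Height:** the undersides are 84 mm apart.
- **Tilt and turn:** the empty crate is tilted about 1° and about 1° off a half turn.
- **Red tab:** it is above the loaded crate's plain end, found within 1 pixel of the expected spot in the side view and about 4.5 pixels in the top view.
- **Loaded crate:** it shifted by about 2 mm at most, which is within measurement error.
- **Blue crate:** I saw no shift in the pictures, though I did not measure it again.

Some things did not go cleanly:
- **Partly hidden view:** an earlier fit disagreed because the arm was blocking the top camera. I discarded it and repeated it with a clear view.
- **Tool tilt:** the tool drifted up to 7° off vertical during the moves. My estimate put the empty crate about 2.5° off level just before release, so one end would have settled by up to about 6 mm. The pictures showed no visible movement.
- **Last joint:** it ended right at its range limit (-163.6° against -163.58°) on the final retreat. I turned it back before handing in, but I can't tell whether that counted as passing its range.

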